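# Put the cover back on the gauge box and lock its quarter-turn stud

### The arm

A 7-joint arm with a two-finger parallel gripper is mounted at the origin on the work surface. World frame = base frame: x ahead of the robot, y to its left, z up, the work surface at z = 0. Lengths are in m, angles in rad, forces in N, time in s.
With the tool pointing down it reaches from about 0.35 to 0.9 m from the base axis. Payload 8.1 kg.
Tool frame: the origin (TCP) lies on the centre line of the jaws, within the pads' length; the fingertips stand arm.tips_ahead ahead of it and the grasp point (between the pads) lies 8 mm behind it (arm.tips_ahead is the distance from the TCP to the fingertips, in m); z points along the fingers, y is the direction in which the jaws open and shut (so a half turn about z gives the same grasp; the last joint's range is limited). The gripper opens to 92 mm and grips with 3 to 60 N. Pads are 19 mm wide; open, the fingers measure 130 mm over their backs; the gripper's body (75 mm by 190 mm) begins 47 mm behind the grasp point.
Start: joints at [1.24, 0.434, 0.025, 1.573, -0.012, 1.134, -0.075], TCP at [0.141, -0.609, 0.199] pointing down, gripper open.
Joint ranges: [-2.62, 2.62], [-0.44, 2.09], [-1.27, 1.32], [0.08, 2.57], [-1.32, 4.46], [0.12, 2], [-2.74, 2.74]. Speed limits (rad/s): [2.22, 2.22, 3.01, 3.01, 3.14, 3.14, 3.14].

### API

Orientations are given as a rotation vector (axis times angle).
In Python, from cell import arm gives the robot as it stands. The module is installed in compiled form; this text tells all that it offers.
- The arm moves only by the tool jog_arm, never from a script. Its argument "moves" is a list of rows, each an object with "twist": the turn, a rotation vector about the tool's x, y, z in units of 10 degrees (1.0 is 10 degrees), a list of three; "xyz": the shift along the tool's x, y, z in units of 60 mm (1.0 is 60 mm), a list of three; "grip": the closure, from -1 (fully open) to 1 (shut). A call has 1 to 5 rows; each row is the pose to reach, as a shift and turn from the pose commanded when the call began, along the tool's axes at that moment; what a row does not reach only later rows make up. A row lasts 1/8 s, in which the tool goes at most 62.5 mm and 10.7 degrees, less where a joint would pass 70% of its speed; a pose out of reach is approached as far as the arm can. A call with a gripper value outside its range is refused whole. The fingers move at their own pace and stop on an object; "force" is the grip in N (left out, the last holds). Time passes only in rows, so rows that repeat a pose let the fingers close. It gives the time, the measured TCP pose, the force and the opening at its end, in the units of the state.
- arm.observe(): the state, without advancing time (a new reading comes with each control period).
- arm.get_image(name): name is "scene" or "side" or "wrist"; returns the picture (420x560x3 uint8, blue, green, red); there is no depth.
- arm.camera_params(name): a dict with "mtx" (3x3 intrinsics, pixels), "T" (4x4, takes a point from camera to world coordinates); the wrist camera has in their place "T_tool_cam" (4x4, takes a point from camera to tool coordinates, whose origin is the TCP and whose axes are the flange's). Camera axes: x right, y down, z forward; pixel columns grow to the right and rows downward; lengths in m; the calibration is good to about 2 mm. A picture is of the moment at which its call begins: read the wrist's pose just before it. camera_params takes no time and is no camera call.
- arm.sign_off(): hands the job in, once; it reports no verdict.
The state is a dict: "clock": time; "joints": joint angles; "dq": joint speeds; "joint_efforts": joint torques, N m; "position": TCP position; "ee_rot": TCP orientation; "force": force on the tool from outside, world axes, zero at the start; "ft_torque": the same for the moment, N m; "width": opening from 0.0 (shut) to 1.0 (fully open).
Only numpy, scipy, OpenCV 4.12 (cv2) and the standard library are available. Lean on these libraries where they do the work, as an engineer would, in place of code of your own. Each camera call takes 0.05 s, during which the arm holds its last target. There are 200 camera calls.

### The job

Put the loose cover back on the open gauge box so that it sits down all round, then fasten it: feel for the slot under the cover with light pressure, push the sprung wing stud in and turn it clockwise about a quarter turn until it locks, and let go so that it springs back a little into its notch. The slotted cup does not lie quite in line with the box, so turn the stud until it drops into the slot by itself, and never bear down hard on the stud or the cover, nor twist it by force before it is fully in. Leave the other things on the shelf where they lie.

Things in the scene. Friction and masses are not known exactly. Their poses are not given: they have to be found in the camera images.
- box: Open grey steel gauge box fixed to the shelf, 176 (x) x 116 x 46 mm to its shoulder; a chamfered collar stands 12 mm higher. It holds a plug and a ring gauge. Origin: centre of its underside. A bridge over its middle carries a cup with a 35 x 6 mm slot, top 49 mm up; the slot lies within 0.5 rad of the box's x axis, angle not given. The bridge bends at over about 40 N between cover and box.
- cover: Loose grey pan cover, 176 (x) x 116 mm, 17 mm high (3 mm top, 14 mm skirt), about 0.33 kg with its captive wing stud in the middle. Origin: centre of its lower edge. It slips over the collar with 0.8 mm play a side, either way round; seated, its origin is 46 mm above the box's origin and the x axes are in line.
- wing (a point): Where to hold the stud's dark upright wing (36 mm long, 10 mm thick): 53.5 mm above the cover's lower edge with the stud up, 9.5 mm below the wing's top and 21 mm above a 28 mm round flange (12.5 mm above the cover) on which fingertips can press. x: along the wing, z: up. The whole cover can be carried by it. A square cross pin 32 x 4 mm, lies below, parallel to the wing.
- stud_push (a joint): How far the stud is pushed into the cover, in m, 0 = up. The spring takes 4 N to start and 0.6 N more per mm (damped: push slowly). On a seated cover the pin meets the cup's top at 0.001 unless the wing is in line with the slot to about 0.05 rad; in the slot it is free to turn from 0.0095 and meets the cup's floor at 0.0115. Locked and let go it stands at about 0.0073.
- stud_turn (a joint): Turn of the stud in rad, growing clockwise seen from above; 0 = wing along the cover's x axis. It stays where it is left. From the slot angle (-0.5 to 0.5) the pushed stud turns clockwise only, under two lips; 1.55 to 1.75 rad on from the slot its spring can lift the pin 2 mm into the locking notches, and a stop follows at 1.8. Let go half-way it stays under the lips and can be taken again.
- thread_protector: White nylon thread protector, a cup 72 mm wide and 52 mm high, standing on the shelf; origin at the centre of its foot. To be left alone.
- tally_counter: Brass tally counter, a flat round case 46 mm wide and 22 mm high with a finger ring, on the shelf; origin at the centre of its underside. To be left alone.
- gauge_handle: Cast aluminium gauge handle, a red bar 150 mm long and 20 mm wide with a 38 mm hub in the middle, 26 mm high, lying on the shelf; origin under its hub. To be left alone.
- mirror: Stainless inspection mirror, 206 mm long with a 52 mm round head and a black grip, lying flat on the shelf; origin under its middle, x towards the head. To be left alone.
Mind the look-alikes: they are no part of the job. What is shaped like the cover but orange is not meant.

How it is judged:
By the outcome, as a careful person would: the job done as asked, in the order asked, and still so for the second after the job is handed in, with the robot touching nothing.
It also fails if it takes over 72 s, if anything falls off the work surface, if the arm or the gripper's body presses on something with over 40 N, if the wrist force passes 120 N, or if a joint passes its speed limit or range.

## Working session

There is one attempt and no reset: what is moved stays moved. The work goes in short steps, Python scripts to look and compute and a tool call to move; the robot and the scene stay as the last step left them, time stands still between calls to the robot, and variables do not carry over. Pictures are saved under pics/ and viewed, about 8 in all and at most 12, crops included, and the job is handed in when it is done.

Besides the shell and the picture viewer there is one more tool, called after ">>>" in YAML: its name, and indented under it one key for each argument. jog_arm: Moves the arm, as the interface text tells. Its arguments: {"type":"object","properties":{"moves":{"type":"array","items":{"type":"object","properties":{"twist":{"type":"array","items":{"type":"number"}},"xyz":{"type":"array","items":{"type":"number"}},"grip":{"type":"number"}}}},"force":{"type":"number"}},"required":["moves"]}

```bash
mkdir -p pics; ls; python3 - <<'E'
from cell import arm
import cv2,numpy as np
print(arm.observe()); print(arm.tips_ahead)
for n in("scene","side","wrist"):
    cv2.imwrite(f"pics/{n}0.png",arm.get_image(n)); p=arm.camera_params(n); print(n,{k:np.round(v,4).tolist() for k,v in p.items()})
a=[cv2.imread(f"pics/{n}0.png") for n in("scene","side","wrist")]
E
```

```text
pics
{'clock': 0.0, 'joints': array([ 1.24035048,  0.43522295,  0.02495579,  1.57412343, -0.01161207,
        1.13399386, -0.07512745]), 'dq': array([-2.31563007e-03, -2.40823100e-04, -8.10461179e-04, -9.14957757e-04,
       -3.04434984e-04,  9.73246445e-05, -3.67357295e-04]), 'joint_efforts': array([ 3.02620974e-04, -6.67857242e+01,  9.84650105e-01, -3.14455891e+01,
       -6.07008906e-02,  4.32223734e-02,  1.28310089e-04]), 'position': array([ 0.14099867, -0.60830109,  0.19783464]), 'ee_rot': array([-3.11968116e+00, -3.56811160e-01,  4.83383201e-04]), 'force': array([ 0.08456024,  0.44139013, -0.15659326]), 'ft_torque': array([-0.02200179, -0.01921976, -0.03382298]), 'width': 0.997986441502094}
0.011
scene {'mtx': [[398.5745, 0.0, 283.7214], [0.0, 398.5745, 210.8591], [0.0, 0.0, 1.0]], 'T': [[0.8217, 0.4924, -0.287, 0.8037], [0.5697, -0.6972, 0.4351, -0.4315], [0.0141, -0.5211, -0.8534, 0.9081], [0.0, 0.0, 0.0, 1.0]]}
side {'mtx': [[480.3599, 0.0, 296.6281], [0.0, 480.3599, 203.7231], [0.0, 0.0, 1.0]], 'T': [[-0.8599, -0.2947, 0.4167, 0.033], [-0.5104, 0.5048, -0.6962, 0.8434], [-0.0052, -0.8114, -0.5845, 0.7758], [0.0, 0.0, 0.0, 1.0]]}
wrist {'mtx': [[345.47, 0.0, 278.6031], [0.0, 345.47, 202.9454], [0.0, 0.0, 1.0]], 'T_tool_cam': [[0.0018, -0.9602, -0.2795, 0.0751], [1.0, 0.0018, 0.0003, -0.0004], [0.0002, -0.2795, 0.9602, -0.186], [0.0, 0.0, 0.0, 1.0]]}
```

View pics/scene0.png

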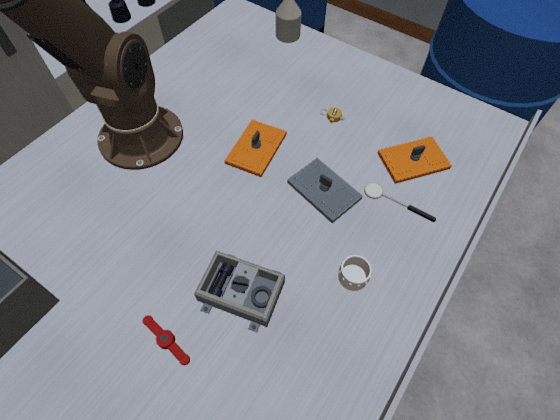

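View pics/side0.png

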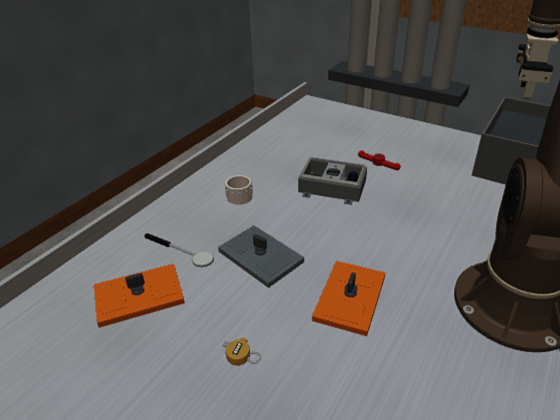

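Scene view: grey cover near (325,190) with its wing at (326,182), and the box at (240,288). The orange look-alikes are at (256,148) and (415,158). In the side view the cover is at (261,254) and the box at (333,178).

```bash
cat > h.py <<'E'
from cell import arm
import cv2,numpy as np
from scipy.spatial.transform import Rotation as R
def cam(n,obs=None):
    p=arm.camera_params(n)
    if n!="wrist": return p["mtx"],p["T"]
    T=np.eye(4);T[:3,:3]=R.from_rotvec(obs["ee_rot"]).as_matrix();T[:3,3]=obs["position"]
    return p["mtx"],T@p["T_tool_cam"]
def cast(uv,z,K,T):
    uv=np.atleast_2d(np.asarray(uv,float))
    d=np.c_[uv,np.ones(len(uv))]@np.linalg.inv(K).T@T[:3,:3].T
    return T[:3,3]+d*((z-T[2,3])/d[:,2])[:,None]
def proj(P,K,T):
    q=(np.atleast_2d(P)-T[:3,3])@T[:3,:3]@K.T
    return q[:,:2]/q[:,2:]
def tri(views):  # [(uv,K,T)]
    A=np.zeros((3,3));b=np.zeros(3)
    for uv,K,T in views:
        d=T[:3,:3]@np.linalg.inv(K)@np.array([*uv,1.]);d/=np.linalg.norm(d);M=np.eye(3)-np.outer(d,d);A+=M;b+=M@T[:3,3]
    return np.linalg.solve(A,b)
E
python3 - <<'E'
from h import *
# wing top centre, cover centre, box centre
for nm,a,b,z in(("wing",(326,177),(260,236),.06),("cover",(325,190),(261,256),.017),("boxc",(240,283),(334,171),.049)):
    KA=cam("scene");KB=cam("side")
    print(nm,tri([(a,*KA),(b,*KB)]),cast(a,z,*KA),cast(b,z,*KB))
for n,box,in(("scene",(280,150,90,80)),("side",(210,218,100,75))):
    im=cv2.imread(f"pics/{n}0.png");x,y,w,h=box
    c=im[y:y+h,x:x+w]
    m=(c.max(2)<125).astype(np.uint8)
    cs=cv2.findContours(m,0,2)[0];k=max(cs,key=cv2.contourArea)
    ap=cv2.approxPolyDP(k,4,True)[:,0]+[x,y]
    print(n,ap.tolist(),np.round(cast(ap,.017,*cam(n)),3)[:,:2].tolist())
E
```

```text
wing [0.5500497  0.14820114 0.06326246] [[0.54990436 0.15104635 0.06      ]] [[0.55147256 0.14458936 0.06      ]]
cover [0.55144614 0.14999512 0.00200723] [[0.55766712 0.14182826 0.017     ]] [[0.53912645 0.16236085 0.017     ]]
boxc [ 0.54140189 -0.20996651  0.05054675] [[ 0.54301306 -0.20848074  0.049     ]] [[ 0.54070407 -0.21381776  0.049     ]]
scene [[316, 159], [287, 182], [333, 222], [361, 196]] [[0.48, 0.218], [0.459, 0.104], [0.627, 0.069], [0.647, 0.181]]
side [[218, 246], [267, 287], [304, 261], [254, 225]] [[0.649, 0.185], [0.471, 0.239], [0.443, 0.126], [0.621, 0.074]]
```

>>> jog_arm:
  moves:
    - {"xyz":[0.8,-0.5,-0.1],"twist":[0,0,0],"grip":-1}
    - {"xyz":[1.6,-1.0,-0.2],"twist":[0,0,0],"grip":-1}
    - {"xyz":[2.4,-1.5,-0.3],"twist":[0,0,0],"grip":-1}
    - {"xyz":[3.2,-2.0,-0.4],"twist":[0,0,0],"grip":-1}
    - {"xyz":[4.0,-2.5,-0.5],"twist":[0,0,0],"grip":-1}

```text
clock: 0.78
position: [0.342, -0.4071, 0.2288]
ee_rot: [3.121, 0.357, -0.0]
force: [0.2, -1.0, -1.5]
width: 0.997
```

>>> jog_arm:
  moves:
    - {"xyz":[0.8,-0.5,-0.1],"twist":[0,0,0],"grip":-1}
    - {"xyz":[1.6,-1.0,-0.2],"twist":[0,0,0],"grip":-1}
    - {"xyz":[2.4,-1.5,-0.3],"twist":[0,0,0],"grip":-1}
    - {"xyz":[3.2,-2.0,-0.4],"twist":[0,0,0],"grip":-1}
    - {"xyz":[3.8,-2.5,-0.4],"twist":[0,0,0],"grip":-1}

```text
clock: 1.4
position: [0.531, -0.2091, 0.2529]
ee_rot: [3.121, 0.358, 0.001]
force: [-0.2, 0.3, -0.2]
width: 0.998
```

```bash
python3 - <<'E'
from h import *
o=arm.observe();im=arm.get_image("wrist");cv2.imwrite("pics/w1.png",im)
np.save("w1.npy",np.r_[o["position"],o["ee_rot"]]);print(o["clock"],o["position"],o["ee_rot"],o["joints"],o["force"])
E
```

```text
1.4 [ 0.53096036 -0.2091121   0.2528609 ] [3.12107773e+00 3.58373399e-01 1.22930708e-03] [ 0.44057008  0.31952044 -0.21245168  1.61468135  0.0704568   1.21418536
 -1.12816005] [-0.21385354  0.25839347 -0.15735418]
```

View pics/w1.png

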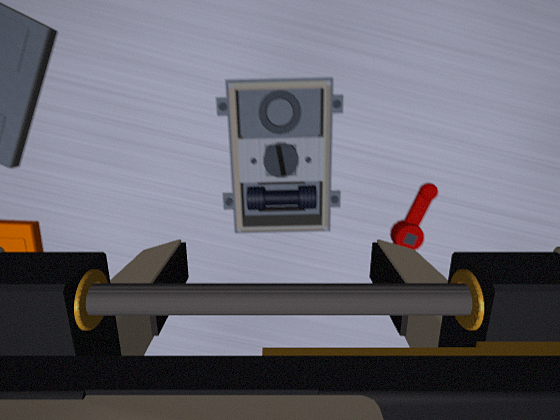

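Wrist view: the box collar is a beige rim with corners near (227,80), (332,79), (330,231) and (235,231). The cup is at (281,160) with its slot tilted from about (280,146) to (284,174).

```bash
python3 - <<'E'
from h import *
im=cv2.imread("pics/w1.png");s=np.load("w1.npy");K,T=cam("wrist",dict(position=s[:3],ee_rot=s[3:]))
b=im.astype(int)
print(b[90,100],b[150,231],b[85,280],b[150,250],b[160,270],b[160,282])
roi=np.zeros(im.shape[:2],np.uint8);roi[68:240,222:342]=1
m=((b[...,2]-b[...,0]>3)&(b.sum(2)>250)).astype(np.uint8)*roi
cs=cv2.findContours(m,0,2)[0];k=max(cs,key=cv2.contourArea)
h=cv2.convexHull(k)[:,0]
for z in(.058,.046):
    P=cast(h,z,K,T)[:,:2].astype(np.float32);r=cv2.minAreaRect(P*1000);print(z,r)
ap=cv2.approxPolyDP(cv2.convexHull(k),5,True)[:,0];print(ap.tolist())
# cup circle & slot
g=im.max(2)[130:192,255:307];
m=(g<95).astype(np.uint8);k=max(cv2.findContours(m,0,2)[0],key=cv2.contourArea);hc=cv2.convexHull(k)[:,0]+[255,130]
P=cast(hc,.049,K,T)[:,:2].astype(np.float32)*1000;print("cup",cv2.minEnclosingCircle(P),cv2.fitEllipse(P))
for th in(35,45,55):
    m=(g<th).astype(np.uint8);k=max(cv2.findContours(m,0,2)[0],key=cv2.contourArea)[:,0]+[255,130]
    P=cast(k,.049,K,T)[:,:2].astype(np.float32)*1000;print("slot",th,cv2.minAreaRect(P),cv2.fitLine(P,2,0,.01,.01).ravel())
c=cv2.resize(im[70:240,215:345],None,fx=4,fy=3.5,interpolation=2);cv2.imwrite("pics/w1c.png",c)
E
```

```text
[165 148 144] [111  98  95] [119 124 125] [144 130 126] [70 62 57] [19 15 19]
0.058 ((544.3287353515625, -207.85455322265625), (164.6369171142578, 105.9953842163086), 14.434531211853027)
0.046 ((542.4532470703125, -208.3629150390625), (169.82342529296875, 109.33454895019531), 14.434538841247559)
[[324, 82], [327, 225], [241, 230], [229, 89], [237, 83]]
cup ((544.5654296875, -207.94821166992188), 21.38643455505371) ((544.1087036132812, -207.8829803466797), (40.08172607421875, 41.02548599243164), 140.80735778808594)
slot 35 ((543.3399047851562, -208.01287841796875), (32.86857223510742, 4.923222541809082), 24.440162658691406) [ 9.0375829e-01  4.2804322e-01  5.4377777e+02 -2.0776817e+02]
slot 45 ((543.6876220703125, -208.0902557373047), (34.87451934814453, 5.528459072113037), 23.74948501586914) [ 9.0692604e-01  4.2128992e-01  5.4257507e+02 -2.0853271e+02]
slot 55 ((543.5377807617188, -208.23605346679688), (35.34101104736328, 6.576201438903809), 24.874563217163086) [ 8.9969152e-01  4.3652627e-01  5.4368158e+02 -2.0824344e+02]
```

View pics/w1c.png

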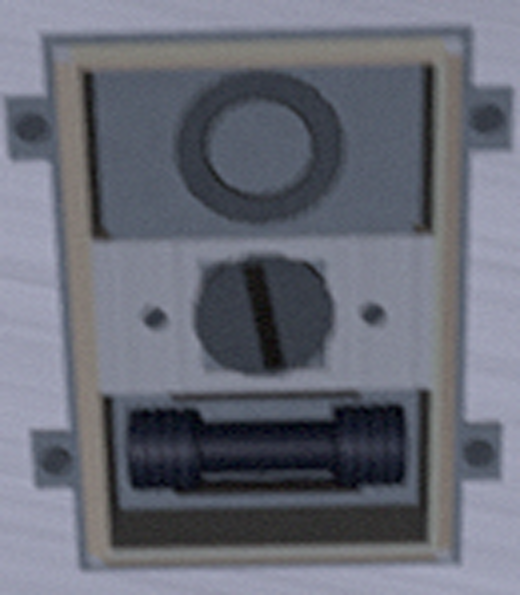

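The crop shows the cup mid-bridge with its slot tilted, and grey shoulder corners at about (225,79), (332,78), (330,233) and (235,233) in full-image pixels.

```bash
cat >> h.py <<'E'
def edgefit(im,a,b,off=10,n=60,trim=.15,sign=None):
    """subpixel line along the strongest gradient across segment a-b; returns two points"""
    g=cv2.GaussianBlur(im,(0,0),1).astype(np.float32)
    a,b=np.float32(a),np.float32(b);d=(b-a)/np.linalg.norm(b-a);nn=np.float32([-d[1],d[0]])
    t=np.linspace(trim,1-trim,n)[:,None];s=np.arange(-off,off+.01,.25)
    c=a+t*(b-a);X=(c[:,None]+s[None,:,None]*nn).astype(np.float32)
    v=cv2.remap(g,X[...,0],X[...,1],1);v=v.sum(2) if v.ndim==3 else v
    dv=np.gradient(v,axis=1)
    dv=np.abs(dv) if sign is None else np.clip(sign*dv,0,None)
    i=dv.argmax(1);p=X[np.arange(n),i]
    l=cv2.fitLine(p,cv2.DIST_HUBER,0,.01,.01).ravel()
    r=np.abs((p-l[2:])@[-l[1],l[0]])
    k=r<1.0
    if k.sum()>10: l=cv2.fitLine(p[k],2,0,.01,.01).ravel()
    q=lambda x:l[2:]+l[:2]*(l[:2]@(x-l[2:]))
    return q(a),q(b),k.mean()
def quad(im,C,z,K,T,**kw):
    L=[edgefit(im,C[i],C[(i+1)%4],**kw) for i in range(4)]
    W=[cast([l[0],l[1]],z,K,T)[:,:2] for l in L]
    def X(A,B):
        M=np.c_[A[1]-A[0],-(B[1]-B[0])];return A[0]+(A[1]-A[0])*np.linalg.solve(M,B[0]-A[0])[0]
    c=np.array([X(W[i-1],W[i]) for i in range(4)])
    ang=[np.degrees(np.arctan2(*(w[1]-w[0])[::-1])) for w in W]
    return c,c.mean(0),[np.linalg.norm(c[i]-c[(i+1)%4])*1e3 for i in range(4)],ang,[l[2] for l in L]
E
python3 - <<'E'
from h import *
im=cv2.imread("pics/w1.png");s=np.load("w1.npy");K,T=cam("wrist",dict(position=s[:3],ee_rot=s[3:]))
C=[(225.5,79.4),(332.5,78),(330,233),(235,233)]
for z in(.046,):
    for kw in(dict(off=4),dict(off=3)): print([np.round(x,4).tolist() for x in quad(im,C,z,K,T,**kw)])
E
```

```text
[[[0.6144, -0.1297], [0.643, -0.2421], [0.4726, -0.2866], [0.4432, -0.1742]], [0.5433, -0.2082], [115.966, 176.0507, 116.1582, 176.8917], [-75.732, -165.3553, 104.6834, 14.5816], [1.0, 0.8833, 1.0, 0.75]]
[[[0.6144, -0.1297], [0.643, -0.2421], [0.4726, -0.2866], [0.4432, -0.1742]], [0.5433, -0.2082], [115.966, 176.0507, 116.1582, 176.8917], [-75.732, -165.3553, 104.6834, 14.5816], [1.0, 0.8833, 1.0, 0.75]]
```

>>> jog_arm:
  moves:
    - {"xyz":[0.3,-0.95,0],"twist":[0,0,0],"grip":-1}
    - {"xyz":[0.6,-1.9,0],"twist":[0,0,0],"grip":-1}
    - {"xyz":[0.9,-2.85,0],"twist":[0,0,0],"grip":-1}
    - {"xyz":[1.2,-3.8,0],"twist":[0,0,0],"grip":-1}
    - {"xyz":[1.5,-4.75,0],"twist":[0,0,0],"grip":-1}

```text
clock: 2.08
position: [0.5524, 0.0884, 0.2525]
ee_rot: [3.121, 0.356, -0.0]
force: [0.5, -0.1, 0.4]
width: 1.002
```

>>> jog_arm:
  moves:
    - {"xyz":[0.1,-0.5,0],"twist":[0,0,0.8],"grip":-1}
    - {"xyz":[0.15,-0.95,0],"twist":[0,0,1.6],"grip":-1}
    - {"xyz":[0.15,-0.95,0],"twist":[0,0,2.45],"grip":-1}
    - {"xyz":[0.15,-0.95,0],"twist":[0,0,2.45],"grip":-1}

```text
clock: 2.58
position: [0.5483, 0.1445, 0.2523]
ee_rot: [3.126, -0.311, -0.001]
force: [0.2, 0.9, -1.0]
width: 1.001
```

```bash
python3 - <<'E'
from h import *
o=arm.observe();im=arm.get_image("wrist");cv2.imwrite("pics/w2.png",im)
np.save("w2.npy",np.r_[o["position"],o["ee_rot"]]);print(o["clock"],o["position"],o["ee_rot"],o["joints"],o["force"])
E
```

```text
2.575 [0.54831677 0.14450151 0.2523241 ] [ 3.12553193e+00 -3.11334147e-01 -7.10464719e-04] [-0.1363365   0.32185659 -0.28832059  1.61808846  0.09637368  1.21628887
 -2.21356988] [ 0.20464666  0.87108632 -1.04438158]
```

View pics/w2.png

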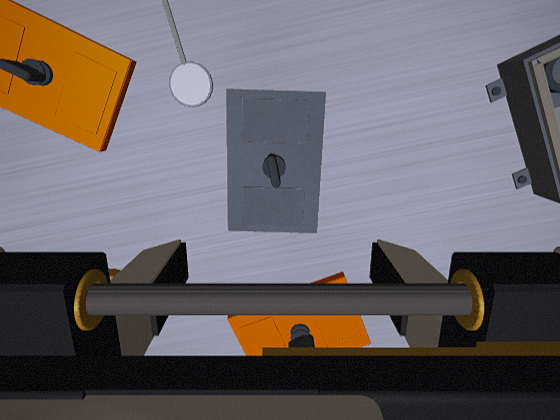

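Wrist view: cover outline corners at about (227,89), (326,93), (317,233) and (228,231). The wing's top runs roughly (271,154) to (278,187), turned a little relative to the cover.

```bash
python3 - <<'E'
from h import *
im=cv2.imread("pics/w2.png");s=np.load("w2.npy");K,T=cam("wrist",dict(position=s[:3],ee_rot=s[3:]))
C=[(227,89),(326,93),(317,233),(228,231)]
print([np.round(x,4).tolist() for x in quad(im,C,.017,K,T,off=4)])
print("cam",T[:3,3], "wing pred px",proj([[.548,.146,.063]],K,T))
g=im.max(2)[140:200,255:295]; print(g[::4,::3])
c=cv2.resize(im[140:200,245:305],None,fx=9,fy=9,interpolation=2);cv2.imwrite("pics/w2c.png",c)
E
```

```text
[[[0.6487, 0.1874], [0.623, 0.0739], [0.4517, 0.1135], [0.4783, 0.2268]], [0.5504, 0.1504], [116.3736, 175.8952, 116.418, 174.8707], [-102.7389, 166.9862, 76.7567, -13.0285], [1.0, 1.0, 1.0, 1.0]]
cam [0.62194057 0.1299886  0.43829168] wing pred px [[277.37584388 173.55586387]]
[[104 105 104 105 103 104 110 100 107 107 105 107 108 103]
 [109 110 110 105 107 105 112 105 109 106 105 106 106 105]
 [107 110 111 106 102 109 107 105 107 109 104 104 105 102]
 [111 105 109 108 110 113 113 110 109 108 107 107 105 107]
 [112 114 112 113  78  37  37  52  44 108 107 106 104 106]
 [111 114 108  44  61  70  60  33  71  64 113 112 113 105]
 [112 108 112  68  46  66  63  32  71  72  78 109 107 108]
 [109 109 115  67  76  68  70  45  70  65  69 112 108 107]
 [109 110 109  64  69  63  67  56  66  74 109 108 110 109]
 [112 112 111 112  84  38  73  61  18 113 108 110 107 105]
 [107 112 110 109 110 103  68  63  34 115 111 104 112 106]
 [107 108 110 104 108 115  57  67  36 108 110 109 109 108]
 [111 113 116 107 101 102 107 102  94  97  92  91  94 101]
 [104 104 104 110 106 104 110 103 104 106 105 104 104 106]
 [103 104 104 107 106 104 109 103 103 103 102 108 100 108]]
```

View pics/w2c.png

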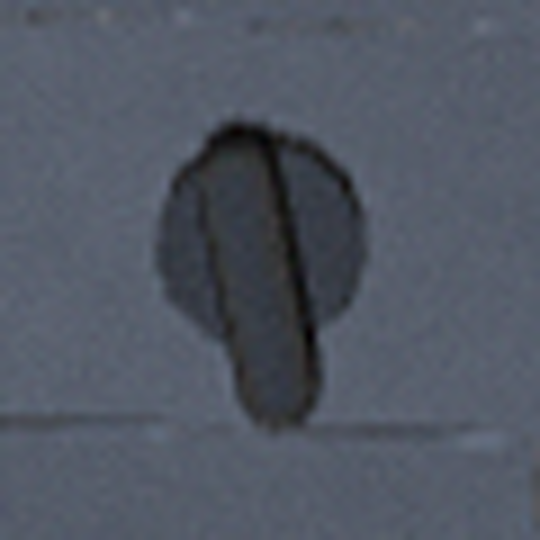

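The crop shows the wing's top face from about (235,145) to (280,420) in crop pixels, over the round flange centred at about (262,240).

```bash
python3 - <<'E'
from h import *
im=cv2.imread("pics/w2.png");s=np.load("w2.npy");K,T=cam("wrist",dict(position=s[:3],ee_rot=s[3:]))
f=lambda x,y:(x/9+245-.44,y/9+140-.44)
P=cast([f(232,150),f(280,415),f(207,200),f(240,370),f(272,170),f(303,335)],.063,K,T)
for i in(0,2,4): d=P[i]-P[i+1];print(np.degrees(np.arctan2(d[1],d[0])),(P[i]+P[i+1])/2,np.linalg.norm(d))
# flange height: 17+12.5 mm -> z .0295
print("flange",cast([f(262,240)],.0295,K,T), "tool yaw",np.degrees(np.arctan2(*R.from_rotvec(s[3:]).as_matrix()[1::-1,0])))
E
```

```text
-1.4013568649891701 [0.55160255 0.15015472 0.063     ] 0.033404724699198446
-0.855510058579314 [0.55219532 0.1541159  0.063     ] 0.021473914052043686
-0.8464117127335381 [0.55461461 0.14563657 0.063     ] 0.020719760851578322
flange [[0.55099861 0.15002285 0.0295    ]] tool yaw -11.376940231023998
```

>>> jog_arm:
  moves:
    - {"xyz":[0,0,0],"twist":[0,0,-1],"grip":-1}
    - {"xyz":[0,0,0],"twist":[0,0,-2],"grip":-1}
    - {"xyz":[0,0,0],"twist":[0,0,-3],"grip":-1}
    - {"xyz":[0,0,0],"twist":[0,0,-4],"grip":-1}
    - {"xyz":[0,0,0],"twist":[0,0,-5],"grip":-1}

```text
clock: 3.25
position: [0.5487, 0.1436, 0.2525]
ee_rot: [2.961, 1.049, -0.0]
force: [0.2, 0.4, 0.5]
width: 1.001
```

>>> jog_arm:
  moves:
    - {"xyz":[0,0,0],"twist":[0,0,-1],"grip":-1}
    - {"xyz":[0,0,0],"twist":[0,0,-2],"grip":-1}
    - {"xyz":[0,0,0],"twist":[0,0,-3],"grip":-1}
    - {"xyz":[0,0,0],"twist":[0,0,-4],"grip":-1}
    - {"xyz":[0,0,0],"twist":[0,0,-5],"grip":-1}

```text
clock: 3.88
position: [0.5487, 0.1436, 0.2526]
ee_rot: [2.24, 2.202, -0.0]
force: [-0.2, -0.9, 0.5]
width: 0.997
```

>>> jog_arm:
  moves:
    - {"xyz":[0,0,0],"twist":[0,0,-1],"grip":-1}
    - {"xyz":[0,0,0],"twist":[0,0,-2],"grip":-1}
    - {"xyz":[0,0,0],"twist":[0,0,-3],"grip":-1}
    - {"xyz":[0,0,0],"twist":[0,0,-4],"grip":-1}
    - {"xyz":[0,0,0],"twist":[0,0,-5],"grip":-1}

```text
clock: 4.5
position: [0.5487, 0.1435, 0.2526]
ee_rot: [1.1, 2.943, -0.0]
force: [0.0, -1.0, -0.7]
width: 1.0
```

>>> jog_arm:
  moves:
    - {"xyz":[0,0,0],"twist":[0,0,-1],"grip":-1}
    - {"xyz":[0,0,0],"twist":[0,0,-2],"grip":-1}
    - {"xyz":[0,0,0],"twist":[0,0,-3],"grip":-1}
    - {"xyz":[0,0,0],"twist":[0,0,-4],"grip":-1}
    - {"xyz":[0,0,0],"twist":[0,0,-4],"grip":-1}

```text
clock: 5.12
position: [0.5487, 0.1436, 0.2524]
ee_rot: [-0.04, -3.141, -0.0]
force: [0.4, -0.7, -1.0]
width: 0.998
```

```bash
python3 - <<'E'
from h import *
o=arm.observe();im=arm.get_image("wrist");cv2.imwrite("pics/w3.png",im)
np.save("w3.npy",np.r_[o["position"],o["ee_rot"]]);print(o["clock"],o["position"],o["ee_rot"],o["joints"],o["force"])
K,T=cam("wrist",o);Rm=R.from_rotvec(o["ee_rot"]).as_matrix()
print("yaw",np.degrees(np.arctan2(Rm[1,0],Rm[0,0])))
C0=np.c_[[[0.6487, 0.1874], [0.623, 0.0739], [0.4517, 0.1135], [0.4783, 0.2268]],np.full(4,.017)]
px=proj(C0,K,T);print(px.round(1).tolist())
print([np.round(x,4).tolist() for x in quad(im,px,.017,K,T,off=6)])
w=proj([[.5516,.1502,.063]],K,T)[0].astype(int);print(w)
c=cv2.resize(im[w[1]-30:w[1]+30,w[0]-30:w[0]+30],None,fx=9,fy=9,interpolation=2);cv2.imwrite("pics/w3c.png",c)
E
```

```text
5.125 [0.54871533 0.14360223 0.25239171] [-3.95195786e-02 -3.14090281e+00 -1.32468511e-04] [ 0.31971128  0.46963682 -0.97785901  1.58141143  0.39910494  1.30562054
  0.83143353] [ 0.37862446 -0.66843251 -1.04899755]
yaw 178.55825910201816
[[313.3, 241.1], [225.7, 224.6], [250.1, 84.0], [347.6, 105.6]]
[[[0.6485, 0.1872], [0.6224, 0.0742], [0.4514, 0.1137], [0.4776, 0.2267]], [0.55, 0.1505], [115.9574, 175.5521, 115.9909, 175.4289], [-102.9954, 166.9944, 76.9437, -13.0165], [1.0, 1.0, 1.0, 1.0]]
[284 176]
```

View pics/w3c.png

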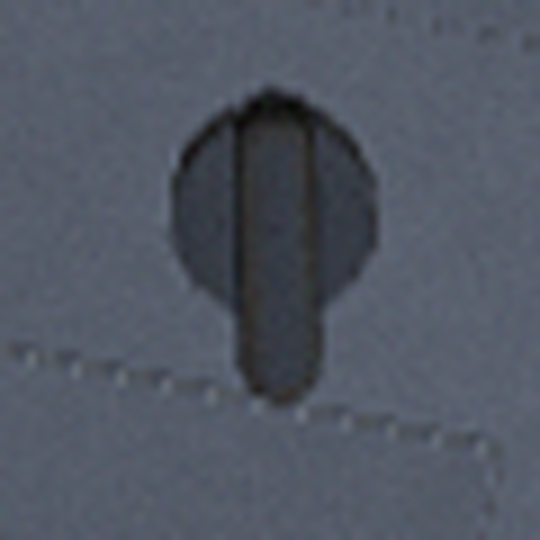

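The crop shows the wing upright in the image, so it is in line with the tool's x axis. Cover centre agrees between opposite views to 0.4 mm. Going down to grip.

>>> jog_arm:
  moves:
    - {"xyz":[-0.02,0.115,1.0],"twist":[0,0,0],"grip":-1}
    - {"xyz":[-0.02,0.115,2.0],"twist":[0,0,0],"grip":-1}
    - {"xyz":[-0.02,0.115,2.9],"twist":[0,0,0],"grip":-1}
    - {"xyz":[-0.02,0.115,3.3],"twist":[0,0,0],"grip":-1}
    - {"xyz":[-0.02,0.115,3.44],"twist":[0,0,0],"grip":-1}

```text
clock: 5.8
position: [0.5492, 0.1507, 0.0448]
ee_rot: [-0.043, -3.139, 0.001]
force: [0.1, -0.4, 0.7]
width: 1.0
```

>>> jog_arm:
  moves:
    - {"xyz":[0,0,0],"twist":[0,0,0],"grip":1}
    - {"xyz":[0,0,0],"twist":[0,0,0],"grip":1}
    - {"xyz":[0,0,0],"twist":[0,0,0],"grip":1}
    - {"xyz":[0,0,0],"twist":[0,0,0],"grip":1}
    - {"xyz":[0,0,0],"twist":[0,0,0],"grip":1}
  force: 15

```text
clock: 6.42
position: [0.5501, 0.1514, 0.0465]
ee_rot: [0.04, 3.141, 0.0]
force: [-0.1, -0.7, 0.2]
width: 0.504
```

>>> jog_arm:
  moves:
    - {"xyz":[0,0,0],"twist":[0,0,0],"grip":1}
    - {"xyz":[0,0,0],"twist":[0,0,0],"grip":1}
    - {"xyz":[0,0,0],"twist":[0,0,0],"grip":1}
    - {"xyz":[0,0,0],"twist":[0,0,0],"grip":1}
    - {"xyz":[0,0,0],"twist":[0,0,0],"grip":1}

```text
clock: 7.05
position: [0.5499, 0.1514, 0.0462]
ee_rot: [-0.04, -3.141, 0.0]
force: [-0.0, 0.1, 0.0]
width: 0.01
```

>>> jog_arm:
  moves:
    - {"xyz":[0,0,0],"twist":[0,0,0],"grip":1}
    - {"xyz":[0,0,0],"twist":[0,0,0],"grip":1}
  force: 25

```text
clock: 7.3
position: [0.5499, 0.1514, 0.0462]
ee_rot: [-0.04, -3.141, 0.0]
force: [-0.4, 0.4, -0.4]
width: 0.002
```

```bash
python3 - <<'E'
from h import *
o=arm.observe();print(o["clock"],o["position"],o["ee_rot"],o["joints"],o["force"],o["ft_torque"],o["width"])
E
```

```text
7.3 [0.54989015 0.15141309 0.04618435] [-3.98701098e-02 -3.14124762e+00  8.79582809e-05] [ 0.20525597  0.67251667 -0.83846492  1.82272522  0.61642758  0.92944491
  0.63367307] [-0.43664673  0.44626195 -0.38521121] [ 0.06367315 -0.10936766  0.00947911] 0.0022904337434349943
```

Jaws shut fully (0.002), where a 10 mm wing should hold them at about 0.11. Looking.

```bash
python3 - <<'E'
from h import *
a=arm.get_image("wrist")
b=arm.get_image("side")[190:300,200:330];c=arm.get_image("scene")[135:245,260:390]
v=np.hstack([cv2.resize(x,(400,330),interpolation=2) for x in(b,c)])
cv2.imwrite("pics/g1.png",np.vstack([v,cv2.resize(a[100:,:],(400,260)).repeat(1,0) if 0 else cv2.copyMakeBorder(cv2.resize(a[60:],(400,257)),0,0,0,400,0)]))
E
```

```text
(no output)
```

View pics/g1.png

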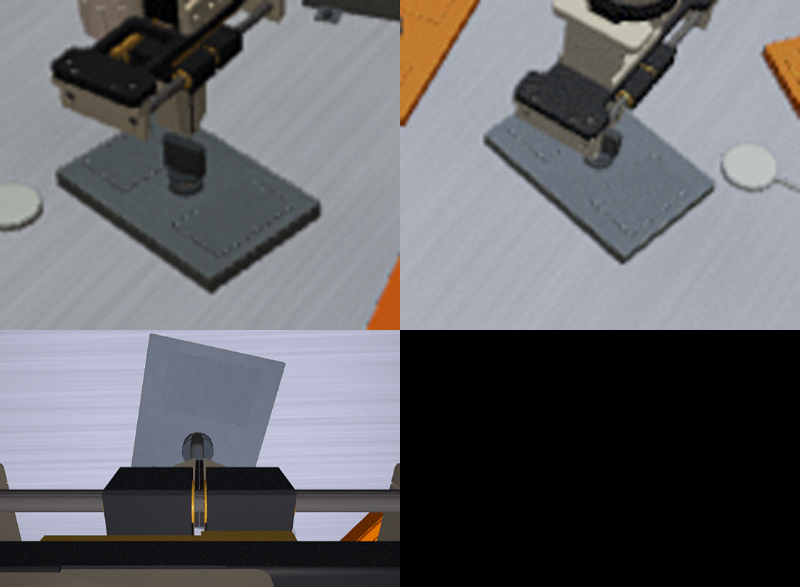

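The jaws closed without the wing between them: in the wrist picture the flange and wing show just ahead of the shut tips, which look higher than reckoned. I'll mark the predicted tip in both fixed views.

```bash
python3 - <<'E'
from h import *
o=arm.observe();M=R.from_rotvec(o["ee_rot"]).as_matrix();print(o["position"],M[:,2])
out=[]
for n,(x,y,w,h) in(("side",(205,165,80,120)),("scene",(270,110,80,120))):
    im=arm.get_image(n);K,T=cam(n)
    c=cv2.resize(im[y:y+h,x:x+w],None,fx=5,fy=5,interpolation=2)
    for d,col in((.011,(0,0,255)),(-.019,(0,255,0)),(-.049,(255,0,0))):
        q=proj([o["position"]+M[:,2]*d],K,T)[0];u=((q-[x,y])*5+2).astype(int)
        cv2.circle(c,tuple(int(v) for v in u),4,col,1)
    out.append(c)
cv2.imwrite("pics/g2.png",np.hstack(out))
K,T=cam("wrist",o)
for d in(.011,-.019): print(d,proj([o["position"]+M[:,2]*d],K,T))
E
```

```text
[0.54991702 0.15141673 0.04620614] [-8.47300314e-06 -6.07979182e-05 -9.99999998e-01]
0.011 [[277.83603014 232.25160865]]
-0.019 [[277.73172488 252.88006619]]
```

View pics/g2.png

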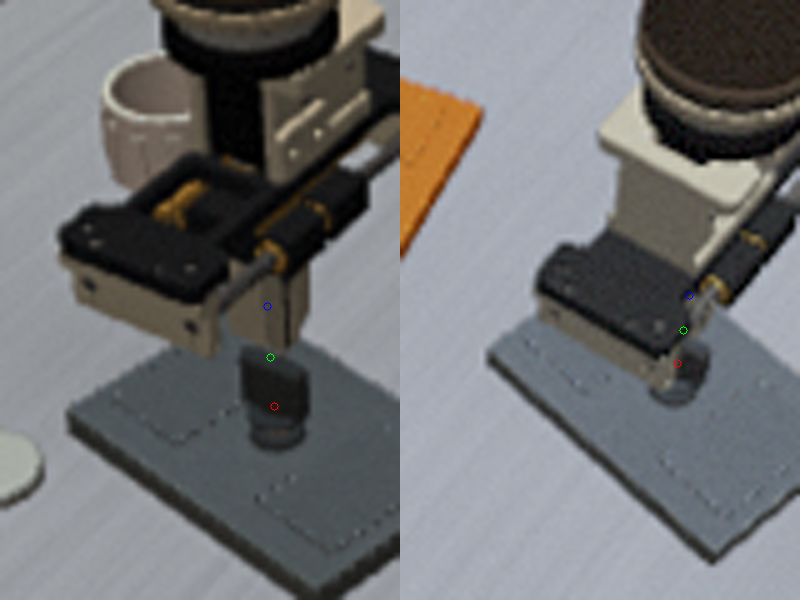

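Both views show the real fingertips near the green mark, about 30–35 mm above where `tips_ahead` puts them (red). The wrist picture says the same: pad corners at column 187 with a 92 mm opening give tool z ≈ -0.024. I'll use measured tips at 24 mm behind the TCP. That means opening and going about 35 mm lower while watching the force.

>>> jog_arm:
  moves:
    - {"xyz":[0,0,-0.1],"twist":[0,0,0],"grip":-0.2}
    - {"xyz":[0,0,-0.1],"twist":[0,0,0],"grip":-0.2}
    - {"xyz":[0,0,-0.1],"twist":[0,0,0],"grip":-0.2}
    - {"xyz":[0,0,-0.1],"twist":[0,0,0],"grip":-0.2}
    - {"xyz":[0,-0.015,-0.1],"twist":[0,0,0],"grip":-0.2}

```text
clock: 8.18
position: [0.5498, 0.1506, 0.0521]
ee_rot: [-0.04, -3.141, 0.0]
force: [-0.7, 0.1, 1.0]
width: 0.499
```

```bash
python3 - <<'E'
from h import *
o=arm.observe();im=arm.get_image("wrist");print(o["position"],o["width"])
cv2.imwrite("pics/g3.png",cv2.resize(im[130:310,160:400],None,fx=3,fy=3,interpolation=2))
E
```

```text
[0.54983528 0.15055089 0.05212992] 0.49855697440683755
```

View pics/g3.png

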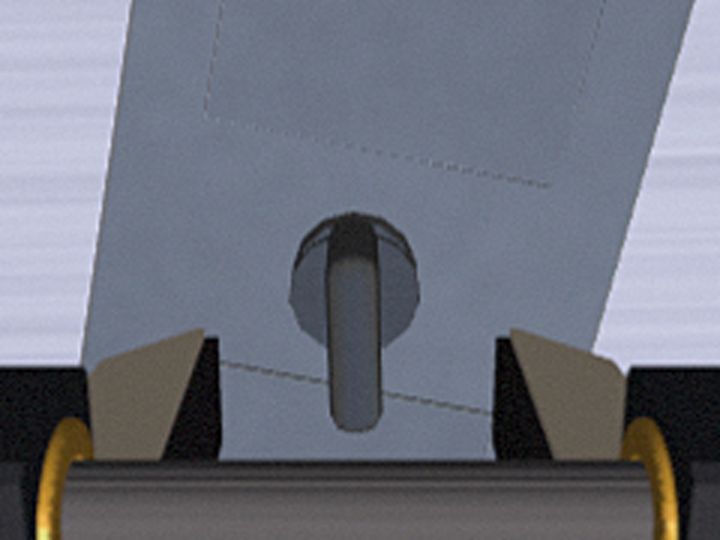

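The wing sits centred between the open pads (pads at crop columns 219 and 495, wing at 355). The 92 px gap at 45.9 mm opening puts the tips at tool z ≈ -0.025. Descending.

>>> jog_arm:
  moves:
    - {"xyz":[0.01,0,0.3],"twist":[0,0,0],"grip":-0.2}
    - {"xyz":[0.01,0,0.5],"twist":[0,0,0],"grip":-0.2}
    - {"xyz":[0.01,0,0.62],"twist":[0,0,0],"grip":-0.2}
    - {"xyz":[0.01,0,0.68],"twist":[0,0,0],"grip":-0.2}
    - {"xyz":[0.01,0,0.68],"twist":[0,0,0],"grip":-0.2}

```text
clock: 8.85
position: [0.5492, 0.1506, 0.0113]
ee_rot: [-0.04, -3.141, -0.0]
force: [0.4, -0.2, -0.0]
width: 0.603
```

>>> jog_arm:
  moves:
    - {"xyz":[0,0,0],"twist":[0,0,0],"grip":1}
    - {"xyz":[0,0,0],"twist":[0,0,0],"grip":1}
    - {"xyz":[0,0,0],"twist":[0,0,0],"grip":1}
    - {"xyz":[0,0,0],"twist":[0,0,0],"grip":1}
    - {"xyz":[0,0,0],"twist":[0,0,0],"grip":1}
  force: 12

```text
clock: 9.48
position: [0.5493, 0.1504, 0.0114]
ee_rot: [0.04, 3.141, -0.0]
force: [-0.5, 2.3, 1.1]
width: 0.111
```

>>> jog_arm:
  moves:
    - {"xyz":[0,0,0],"twist":[0,0,0],"grip":1}
    - {"xyz":[0,0,0],"twist":[0,0,0],"grip":1}
  force: 25

```text
clock: 9.72
position: [0.5493, 0.1505, 0.0115]
ee_rot: [0.04, 3.141, -0.0]
force: [0.4, -0.7, 0.6]
width: 0.106
```

```bash
python3 - <<'E'
from h import *
o=arm.observe();print(o["clock"],o["position"],o["ee_rot"],o["force"],o["ft_torque"],o["width"])
E
```

```text
9.725 [0.54934671 0.15048706 0.01145978] [ 3.98685457e-02  3.14126686e+00 -1.72162276e-04] [ 0.37578827 -0.70085409  0.62744565] [ 0.04209517 -0.11818912 -0.01824321] 0.10601798375223004
```

Gripped: 0.106 of 92 mm ≈ 9.8 mm, which is the wing. Lifting.

>>> jog_arm:
  moves:
    - {"xyz":[0,0,-0.1],"twist":[0,0,0],"grip":1}
    - {"xyz":[0,0,-0.4],"twist":[0,0,0],"grip":1}
    - {"xyz":[0,0,-0.8],"twist":[0,0,0],"grip":1}
    - {"xyz":[0,0,-1.3],"twist":[0,0,0],"grip":1}
    - {"xyz":[0,0,-1.7],"twist":[0,0,0],"grip":1}
  force: 30

```text
clock: 10.35
position: [0.5494, 0.1509, 0.1157]
ee_rot: [0.039, 3.14, 0.001]
force: [0.2, -0.0, -4.1]
width: 0.108
```

>>> jog_arm:
  moves:
    - {"xyz":[0,-0.2,0],"twist":[0,0,0],"grip":1}
    - {"xyz":[0,-0.6,0],"twist":[0,0,0],"grip":1}
    - {"xyz":[0,-1.2,0],"twist":[0,0,0],"grip":1}
    - {"xyz":[0,-1.8,0],"twist":[0,0,0],"grip":1}
    - {"xyz":[0,-2.4,0],"twist":[0,0,0],"grip":1}

```text
clock: 10.98
position: [0.5446, 0.0041, 0.1125]
ee_rot: [-0.041, -3.14, 0.001]
force: [0.4, 0.4, -2.5]
width: 0.108
```

```bash
python3 - <<'E'
from h import *
o=arm.observe();print(o["clock"],o["position"],o["ee_rot"],o["joints"],o["force"],o["ft_torque"],o["width"])
print(cast([(355,280),(165,340)],0,*cam("scene")))
E
```

```text
10.975 [0.54462858 0.00413334 0.11246334] [-4.06158031e-02 -3.13975021e+00  1.20642583e-03] [ 0.53509344  0.56586222 -0.91540369  1.82090861  0.52284185  1.01919642
  0.95378307] [ 0.42479143  0.37916266 -2.47749798] [ 0.09336671 -0.16076191  0.01973047] 0.10771474376334644
[[ 0.7509496  -0.03011106  0.        ]
 [ 0.4743636  -0.39653382  0.        ]]
```

>>> jog_arm:
  moves:
    - {"xyz":[0,-0.6,0],"twist":[0,0,-0.5],"grip":1}
    - {"xyz":[-0.02,-1.3,0],"twist":[0,0,-1.1],"grip":1}
    - {"xyz":[-0.04,-2.0,0],"twist":[0,0,-1.7],"grip":1}
    - {"xyz":[-0.05,-2.7,0],"twist":[0,0,-2.3],"grip":1}
    - {"xyz":[-0.06,-3.2,0],"twist":[0,0,-2.7],"grip":1}

```text
clock: 11.6
position: [0.5427, -0.1889, 0.1121]
ee_rot: [0.694, -3.062, 0.0]
force: [-0.1, -0.1, -3.4]
width: 0.104
```

>>> jog_arm:
  moves:
    - {"xyz":[0,0,0],"twist":[0,0,0],"grip":1}
    - {"xyz":[0,0,0],"twist":[0,0,0],"grip":1}

```text
clock: 11.85
position: [0.5436, -0.1853, 0.1128]
ee_rot: [0.693, -3.063, -0.001]
force: [0.5, 0.8, -3.2]
width: 0.106
```

```bash
cat >> h.py <<'E'
def goto(p,yaw):
    o=arm.observe();M=R.from_rotvec(o["ee_rot"]).as_matrix();y0=np.degrees(np.arctan2(M[1,0],M[0,0]))
    print("t",round(o["clock"],2),"pos",o["position"].round(4),"yaw",round(y0,2),"zax",M[:,2].round(4),"F",o["force"].round(1),"M",o["ft_torque"].round(2),"w",round(o["width"],3))
    print("units xyz",(M.T@(np.array(p)-o["position"])/.06).round(3),"twist",round(-((yaw-y0+180)%360-180)/10,3),"q",o["joints"].round(2))
E
python3 - <<'E'
from h import *
goto((.5427,-.2086,.1),206.05)
E
```

```text
t 11.85 pos [ 0.5436 -0.1853  0.1128] yaw -154.5 zax [-1.e-03  7.e-04 -1.e+00] F [ 0.5  0.8 -3.2] M [ 0.16 -0.1  -0.03] w 0.106
units xyz [ 0.18  -0.345  0.213] twist -0.055 q [ 0.91  0.66 -1.02  1.74  0.62  1.1   1.7 ]
```

>>> jog_arm:
  moves:
    - {"xyz":[0.09,-0.17,0.1],"twist":[0,0,-0.05],"grip":1}
    - {"xyz":[0.18,-0.345,0.3],"twist":[0,0,-0.055],"grip":1}
    - {"xyz":[0.18,-0.345,0.5],"twist":[0,0,-0.055],"grip":1}
    - {"xyz":[0.18,-0.345,0.57],"twist":[0,0,-0.055],"grip":1}
    - {"xyz":[0.18,-0.345,0.57],"twist":[0,0,-0.055],"grip":1}

```text
clock: 12.48
position: [0.5434, -0.2081, 0.0788]
ee_rot: [0.71, -3.06, -0.001]
force: [0.6, -0.8, -3.6]
width: 0.105
```

```bash
python3 - <<'E'
from h import *
goto((.5427,-.2086,.0575),206.05)
o=arm.observe();im=arm.get_image("wrist");K,T=cam("wrist",o);cv2.imwrite("pics/p1.png",im)
A=im[:230]
sd=arm.get_image("side")[140:220,285:385];sc=arm.get_image("scene")[235:335,180:300]
bot=np.hstack([cv2.resize(sd,(400,320),interpolation=2),cv2.resize(sc,(384,320),interpolation=2)])
cv2.imwrite("pics/p1c.png",np.vstack([cv2.resize(im[40:240,80:480],(784,270)),bot]))
E
```

```text
t 12.47 pos [ 0.5434 -0.2081  0.0788] yaw -153.86 zax [-5.e-04  6.e-04 -1.e+00] F [ 0.6 -0.8 -3.6] M [ 0.16 -0.12  0.01] w 0.105
units xyz [ 0.015 -0.002  0.355] twist 0.009 q [ 0.92  0.7  -0.99  1.76  0.67  1.06  1.71]
```

View pics/p1c.png

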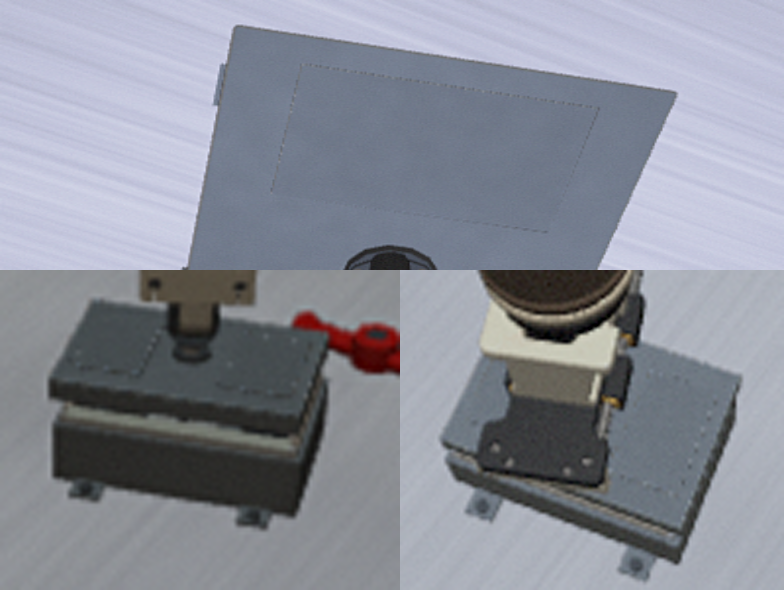

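The cover is over the collar with an even gap in the side and scene views, and its corners are at about (200,60) and (425,109) in the wrist view. I'll check the held cover's yaw and centre numerically.

```bash
python3 - <<'E'
from h import *
im=cv2.imread("pics/p1.png");o=arm.observe();K,T=cam("wrist",o)
a,b=np.array((200.4,60.)),np.array((425.,108.9))
c=np.array((80+190*400/784,40+265*200/270));d=np.array((80+597*400/784,40+265*200/270))
for z in(.0843,):
    W=[];
    for p,q in((a,b),(a,c),(b,d)):
        l=edgefit(im,p,q,off=5);w=cast(l[:2],z,K,T)[:,:2];W.append(w);v=w[1]-w[0];print(np.degrees(np.arctan2(v[1],v[0])),l[2])
    X=lambda A,B:A[0]+(A[1]-A[0])*np.linalg.solve(np.c_[A[1]-A[0],-(B[1]-B[0])],B[0]-A[0])[0]
    P,Q=X(W[0],W[1]),X(W[0],W[2]);L=np.linalg.norm(P-Q);print(P,Q,L)
    for yaw in (14.5,):
        u=np.array([np.cos(np.radians(yaw)),np.sin(np.radians(yaw))]);m=(P+Q)/2
        print("centre",m+.088*u)
E
```

```text
104.48364753206478 1.0
14.802782370548883 0.6666666666666666
14.488307894162384 1.0
[ 0.47400025 -0.28585052] [ 0.44493431 -0.17332836] 0.11621559298468181
centre [ 0.54466427 -0.207556  ]
```

>>> jog_arm:
  moves:
    - {"xyz":[0.018,0,0.06],"twist":[0,0,0],"grip":1}
    - {"xyz":[0.018,0,0.11],"twist":[0,0,0],"grip":1}
    - {"xyz":[0.018,0,0.15],"twist":[0,0,0],"grip":1}
    - {"xyz":[0.018,0,0.18],"twist":[0,0,0],"grip":1}
    - {"xyz":[0.018,0,0.2],"twist":[0,0,0],"grip":1}

```text
clock: 13.25
position: [0.5426, -0.2092, 0.0671]
ee_rot: [0.709, -3.06, -0.0]
force: [0.8, -0.9, -2.8]
width: 0.106
```

```bash
python3 - <<'E'
from h import *
goto((.5427,-.2086,.0575),206.05)
E
```

```text
t 13.25 pos [ 0.5426 -0.2092  0.0671] yaw -153.91 zax [-0.  0. -1.] F [ 0.8 -0.9 -2.8] M [ 0.16 -0.13 -0.02] w 0.106
units xyz [-0.006  0.009  0.16 ] twist 0.004 q [ 0.91  0.72 -0.98  1.77  0.69  1.04  1.7 ]
```

>>> jog_arm:
  moves:
    - {"xyz":[0,0.006,0.04],"twist":[0,0,0],"grip":1}
    - {"xyz":[0,0.006,0.07],"twist":[0,0,0],"grip":1}
    - {"xyz":[0,0.006,0.1],"twist":[0,0,0],"grip":1}

```text
clock: 13.62
position: [0.5423, -0.2093, 0.0612]
ee_rot: [0.709, -3.06, 0.001]
force: [-0.2, -1.3, -1.3]
width: 0.106
```

>>> jog_arm:
  moves:
    - {"xyz":[0,0,0.02],"twist":[0,0,0],"grip":1}
    - {"xyz":[0,0,0.03],"twist":[0,0,0],"grip":1}
    - {"xyz":[0,0,0.04],"twist":[0,0,0],"grip":1}

```text
clock: 14.0
position: [0.5424, -0.2092, 0.0588]
ee_rot: [0.709, -3.06, 0.001]
force: [-0.3, -2.0, -2.1]
width: 0.108
```

```bash
python3 - <<'E'
from h import *
goto((.5427,-.2086,.0575),206.05)
E
```

```text
t 14.0 pos [ 0.5424 -0.2092  0.0588] yaw -153.92 zax [-0.e+00 -4.e-04 -1.e+00] F [-0.3 -2.  -2.1] M [-0.49  0.08 -0.  ] w 0.108
units xyz [-0.009  0.007  0.022] twist 0.003 q [ 0.91  0.72 -0.97  1.78  0.7   1.02  1.69]
```

>>> jog_arm:
  moves:
    - {"xyz":[0,-0.006,0.01],"twist":[0,0,0],"grip":1}
    - {"xyz":[0,-0.006,0.02],"twist":[0,0,0],"grip":1}
    - {"xyz":[0,-0.006,0.02],"twist":[0,0,0],"grip":1}

```text
clock: 14.38
position: [0.5424, -0.2093, 0.0575]
ee_rot: [0.709, -3.06, 0.0]
force: [-2.5, -1.9, -1.6]
width: 0.106
```

>>> jog_arm:
  moves:
    - {"xyz":[0,0,0.01],"twist":[0,0,0],"grip":1}
    - {"xyz":[0,0,0.02],"twist":[0,0,0],"grip":1}
    - {"xyz":[0,0,0.02],"twist":[0,0,0],"grip":1}

```text
clock: 14.75
position: [0.5424, -0.2093, 0.0566]
ee_rot: [0.709, -3.06, 0.0]
force: [-5.0, -2.5, 4.0]
width: 0.106
```

```bash
python3 - <<'E'
from h import *
goto((.5427,-.2086,.0575),206.05)
E
```

```text
t 14.75 pos [ 0.5424 -0.2093  0.0566] yaw -153.91 zax [-3.e-04 -3.e-04 -1.e+00] F [-5.  -2.5  4. ] M [-0.32  0.95 -0.03] w 0.106
units xyz [-0.01   0.008 -0.016] twist 0.004 q [ 0.91  0.73 -0.97  1.78  0.7   1.02  1.69]
```

>>> jog_arm:
  moves:
    - {"xyz":[0.008,0,0],"twist":[0,0,0],"grip":1}
    - {"xyz":[0.008,0,0.0],"twist":[0,0,0],"grip":1}

```text
clock: 15.0
position: [0.5424, -0.2093, 0.0566]
ee_rot: [-0.709, 3.06, -0.0]
force: [-4.6, -0.7, 3.8]
width: 0.105
```

>>> jog_arm:
  moves:
    - {"xyz":[0.008,0,0],"twist":[0,0,0],"grip":1}
    - {"xyz":[0.008,0,0.0],"twist":[0,0,0],"grip":1}

```text
clock: 15.25
position: [0.5424, -0.2094, 0.0567]
ee_rot: [-0.709, 3.059, 0.0]
force: [-1.6, 0.6, 3.7]
width: 0.108
```

```bash
python3 - <<'E'
from h import *
goto((.5427,-.2086,.0575),206.05)
E
```

```text
t 15.25 pos [ 0.5424 -0.2094  0.0567] yaw -153.89 zax [ 1.2e-03  3.0e-04 -1.0e+00] F [-1.6  0.6  3.7] M [0.06 0.08 0.03] w 0.108
units xyz [-0.011  0.009 -0.014] twist 0.006 q [ 0.91  0.73 -0.97  1.78  0.7   1.02  1.69]
```

The cover is down: TCP 0.0567 puts its edge at about 45–46 mm, and side forces and moments are near zero. The slot was measured at about 24.2° and the wing is at 26.1°, so I'll turn slightly and feel with light pressure.

>>> jog_arm:
  moves:
    - {"xyz":[0,0,0],"twist":[0,0,0.08],"grip":1}
    - {"xyz":[0,0,0.01],"twist":[0,0,0.16],"grip":1}
    - {"xyz":[0,0,0.02],"twist":[0,0,0.16],"grip":1}
    - {"xyz":[0,0,0.03],"twist":[0,0,0.16],"grip":1}

```text
clock: 15.75
position: [0.5423, -0.2094, 0.0548]
ee_rot: [-0.667, 3.069, 0.0]
force: [1.1, 1.9, 4.5]
width: 0.107
```

```bash
python3 - <<'E'
from h import *
goto((.5424,-.2094,.0567),204.2)
E
```

```text
t 15.75 pos [ 0.5423 -0.2094  0.0548] yaw -155.48 zax [ 1.e-03  3.e-04 -1.e+00] F [1.1 1.9 4.5] M [ 0.33 -0.23 -0.04] w 0.107
units xyz [-0.001 -0.001 -0.031] twist 0.032 q [ 0.9   0.73 -0.96  1.78  0.7   1.01  1.67]
```

>>> jog_arm:
  moves:
    - {"xyz":[0,0,0.01],"twist":[0,0,0],"grip":1}
    - {"xyz":[0,0,0.02],"twist":[0,0,0],"grip":1}
    - {"xyz":[0,0,0.03],"twist":[0,0,0],"grip":1}
    - {"xyz":[0,0,0.03],"twist":[0,0,0],"grip":1}

```text
clock: 16.25
position: [0.5423, -0.2093, 0.0531]
ee_rot: [-0.667, 3.069, 0.0]
force: [0.9, 1.5, 6.3]
width: 0.107
```

```bash
python3 - <<'E'
from h import *
goto((.5424,-.2094,.0567),204.2)
E
```

```text
t 16.25 pos [ 0.5423 -0.2093  0.0531] yaw -155.48 zax [ 1.e-03  3.e-04 -1.e+00] F [0.9 1.5 6.3] M [ 0.35 -0.19 -0.03] w 0.107
units xyz [-0.001 -0.002 -0.06 ] twist 0.032 q [ 0.9   0.73 -0.96  1.79  0.7   1.01  1.66]
```

The force (6.3 N at about 3.7 mm) follows the spring law, so the pin has dropped into the slot. Pushing on slowly.

>>> jog_arm:
  moves:
    - {"xyz":[0,0,0.012],"twist":[0,0,0],"grip":1}
    - {"xyz":[0,0,0.024],"twist":[0,0,0],"grip":1}
    - {"xyz":[0,0,0.036],"twist":[0,0,0],"grip":1}
    - {"xyz":[0,0,0.048],"twist":[0,0,0],"grip":1}
    - {"xyz":[0,0,0.06],"twist":[0,0,0],"grip":1}

```text
clock: 16.88
position: [0.5423, -0.2094, 0.0497]
ee_rot: [-0.667, 3.069, -0.0]
force: [0.0, 1.2, 8.8]
width: 0.109
```

>>> jog_arm:
  moves:
    - {"xyz":[0,0,0.01],"twist":[0,0,0],"grip":1}
    - {"xyz":[0,0,0.02],"twist":[0,0,0],"grip":1}
    - {"xyz":[0,0,0.03],"twist":[0,0,0],"grip":1}
    - {"xyz":[0,0,0.04],"twist":[0,0,0],"grip":1}
    - {"xyz":[0,0,0.04],"twist":[0,0,0],"grip":1}

```text
clock: 17.5
position: [0.5423, -0.2094, 0.0474]
ee_rot: [-0.667, 3.069, -0.0]
force: [0.2, 1.1, 9.7]
width: 0.106
```

```bash
python3 - <<'E'
from h import *
goto((.5424,-.2094,.0567),204.2)
E
```

```text
t 17.5 pos [ 0.5423 -0.2094  0.0474] yaw -155.49 zax [ 1.1e-03  1.0e-04 -1.0e+00] F [0.2 1.1 9.7] M [ 0.4   0.05 -0.01] w 0.106
units xyz [-0.001 -0.001 -0.155] twist 0.031 q [ 0.9   0.73 -0.95  1.79  0.71  1.    1.66]
```

>>> jog_arm:
  moves:
    - {"xyz":[0,0,0.008],"twist":[0,0,0],"grip":1}
    - {"xyz":[0,0,0.016],"twist":[0,0,0],"grip":1}
    - {"xyz":[0,0,0.024],"twist":[0,0,0],"grip":1}
    - {"xyz":[0,0,0.024],"twist":[0,0,0],"grip":1}

```text
clock: 18.0
position: [0.5423, -0.2093, 0.046]
ee_rot: [-0.667, 3.069, -0.0]
force: [-1.0, 0.8, 9.7]
width: 0.108
```

>>> jog_arm:
  moves:
    - {"xyz":[0,0,0],"twist":[0,0,0.1],"grip":1}
    - {"xyz":[0,0,0],"twist":[0,0,0.25],"grip":1}
    - {"xyz":[0,0,0],"twist":[0,0,0.4],"grip":1}

```text
clock: 18.38
position: [0.5423, -0.2092, 0.046]
ee_rot: [-0.558, 3.091, -0.0]
force: [-1.9, 1.2, 9.4]
width: 0.101
```

```bash
python3 - <<'E'
from h import *
goto((.5424,-.2094,.0567),204.2)
E
```

```text
t 18.38 pos [ 0.5423 -0.2092  0.046 ] yaw -159.52 zax [ 1.1e-03  1.0e-04 -1.0e+00] F [-1.9  1.2  9.4] M [0.4  0.12 0.09] w 0.101
units xyz [-0.001 -0.003 -0.178] twist -0.372 q [ 0.89  0.73 -0.94  1.79  0.7   0.99  1.6 ]
```

>>> jog_arm:
  moves:
    - {"xyz":[0,0,0],"twist":[0,0,0.3],"grip":1}
    - {"xyz":[0,0,0],"twist":[0,0,0.6],"grip":1}
    - {"xyz":[0,0,0],"twist":[0,0,0.9],"grip":1}
    - {"xyz":[0,0,0],"twist":[0,0,1.2],"grip":1}
    - {"xyz":[0,0,0],"twist":[0,0,1.5],"grip":1}

```text
clock: 19.0
position: [0.5422, -0.2089, 0.046]
ee_rot: [-0.149, 3.137, 0.001]
force: [-2.0, 2.5, 9.6]
width: 0.108
```

```bash
python3 - <<'E'
from h import *
goto((.5424,-.2094,.046),109.7)
E
```

```text
t 19.0 pos [ 0.5422 -0.2089  0.046 ] yaw -174.56 zax [ 9.e-04  5.e-04 -1.e+00] F [-2.   2.5  9.6] M [0.66 0.15 0.02] w 0.108
units xyz [-0.002 -0.009  0.   ] twist 7.574 q [ 0.86  0.7  -0.88  1.8   0.65  0.96  1.37]
```

>>> jog_arm:
  moves:
    - {"xyz":[0,0,0],"twist":[0,0,0.7],"grip":1}
    - {"xyz":[0,0.002,0],"twist":[0,0,1.5],"grip":1}
    - {"xyz":[-0.003,0.005,0],"twist":[0,0,2.3],"grip":1}
    - {"xyz":[-0.005,0.007,0],"twist":[0,0,3.1],"grip":1}
    - {"xyz":[-0.007,0.01,0],"twist":[0,0,3.9],"grip":1}

```text
clock: 19.62
position: [0.5425, -0.208, 0.046]
ee_rot: [0.911, 3.006, 0.001]
force: [-1.9, 3.4, 10.2]
width: 0.107
```

```bash
python3 - <<'E'
from h import *
goto((.5428,-.2082,.046),109.7)
E
```

```text
t 19.62 pos [ 0.5425 -0.208   0.046 ] yaw 146.29 zax [ 7.e-04  7.e-04 -1.e+00] F [-1.9  3.4 10.2] M [0.82 0.26 0.11] w 0.107
units xyz [-0.006 -0.    -0.001] twist 3.659 q [ 0.76  0.64 -0.71  1.8   0.52  0.89  0.79]
```

>>> jog_arm:
  moves:
    - {"xyz":[0.002,0.001,0],"twist":[0,0,0.8],"grip":1}
    - {"xyz":[0.004,0.002,0],"twist":[0,0,1.6],"grip":1}
    - {"xyz":[0.006,0.003,0],"twist":[0,0,2.4],"grip":1}
    - {"xyz":[0.007,0.004,0],"twist":[0,0,3.0],"grip":1}
    - {"xyz":[0.007,0.004,0],"twist":[0,0,3.3],"grip":1}

```text
clock: 20.25
position: [0.5431, -0.2075, 0.0463]
ee_rot: [1.723, 2.625, 0.003]
force: [0.3, 3.4, 9.9]
width: 0.106
```

>>> jog_arm:
  moves:
    - {"xyz":[0,0,0],"twist":[0,0,0.15],"grip":1}
    - {"xyz":[0,0,0],"twist":[0,0,0.3],"grip":1}
    - {"xyz":[0,0,0],"twist":[0,0,0.3],"grip":1}

```text
clock: 20.62
position: [0.5432, -0.2074, 0.0463]
ee_rot: [1.789, 2.581, 0.003]
force: [-0.2, 3.1, 10.1]
width: 0.106
```

```bash
python3 - <<'E'
from h import *
goto((.5428,-.2082,.046),109.7)
E
```

```text
t 20.62 pos [ 0.5432 -0.2074  0.0463] yaw 110.54 zax [ 2.3e-03  7.0e-04 -1.0e+00] F [-0.2  3.1 10.1] M [ 0.77 -0.2  -0.01] w 0.106
units xyz [-0.01  -0.011  0.005] twist 0.084 q [ 0.66  0.6  -0.55  1.81  0.41  0.84  0.27]
```

>>> jog_arm:
  moves:
    - {"xyz":[0,0,-0.01],"twist":[0,0,0.05],"grip":1}
    - {"xyz":[0,0,-0.02],"twist":[0,0,0.05],"grip":1}
    - {"xyz":[0,0,-0.03],"twist":[0,0,0.05],"grip":1}
    - {"xyz":[0,0,-0.04],"twist":[0,0,0.05],"grip":1}
    - {"xyz":[0,0,-0.04],"twist":[0,0,0.05],"grip":1}

```text
clock: 21.25
position: [0.5432, -0.2074, 0.0486]
ee_rot: [1.8, 2.573, 0.003]
force: [1.0, 4.1, 8.3]
width: 0.107
```

```bash
python3 - <<'E'
from h import *
goto((.5428,-.2082,.046),109.7)
E
```

```text
t 21.25 pos [ 0.5432 -0.2074  0.0486] yaw 110.06 zax [ 2.2e-03  9.0e-04 -1.0e+00] F [1.  4.1 8.3] M [ 0.82 -0.27  0.03] w 0.107
units xyz [-0.011 -0.011  0.043] twist 0.036 q [ 0.66  0.6  -0.55  1.81  0.4   0.85  0.26]
```

>>> jog_arm:
  moves:
    - {"xyz":[0,0,-0.01],"twist":[0,0,0],"grip":1}
    - {"xyz":[0,0,-0.02],"twist":[0,0,0],"grip":1}
    - {"xyz":[0,0,-0.025],"twist":[0,0,0],"grip":1}
    - {"xyz":[0,0,-0.025],"twist":[0,0,0],"grip":1}

```text
clock: 21.75
position: [0.5432, -0.2074, 0.0499]
ee_rot: [1.8, 2.573, 0.003]
force: [1.7, 3.1, 7.5]
width: 0.106
```

```bash
python3 - <<'E'
from h import *
goto((.5428,-.2082,.046),109.7)
E
```

```text
t 21.75 pos [ 0.5432 -0.2074  0.0499] yaw 110.06 zax [ 0.0023  0.001  -1.    ] F [1.7 3.1 7.5] M [ 0.78 -0.43  0.08] w 0.106
units xyz [-0.01  -0.011  0.065] twist 0.036 q [ 0.66  0.59 -0.55  1.81  0.4   0.85  0.26]
```

>>> jog_arm:
  moves:
    - {"xyz":[0,0,-0.005],"twist":[0,0,0],"grip":1}
    - {"xyz":[0,0,-0.01],"twist":[0,0,0],"grip":1}
    - {"xyz":[0,0,-0.015],"twist":[0,0,0],"grip":1}
    - {"xyz":[0,0,-0.015],"twist":[0,0,0],"grip":1}

```text
clock: 22.25
position: [0.5431, -0.2074, 0.05]
ee_rot: [1.8, 2.574, 0.004]
force: [5.8, 4.7, -1.6]
width: 0.105
```

```bash
python3 - <<'E'
from h import *
goto((.5428,-.2082,.046),109.7)
E
```

```text
t 22.25 pos [ 0.5431 -0.2074  0.05  ] yaw 110.06 zax [ 0.002   0.0014 -1.    ] F [ 5.8  4.7 -1.6] M [ 0.82 -1.24  0.08] w 0.105
units xyz [-0.011 -0.01   0.067] twist 0.036 q [ 0.66  0.59 -0.56  1.81  0.4   0.85  0.26]
```

The stud stopped at 0.0500 and the force fell from 7.5 to -1.6 N, so the pin is up against its notch. Letting go.

>>> jog_arm:
  moves:
    - {"xyz":[0,0,0.012],"twist":[0,0,0],"grip":1}
    - {"xyz":[0,0,0.012],"twist":[0,0,0],"grip":0}
    - {"xyz":[0,0,0.012],"twist":[0,0,0],"grip":0}
    - {"xyz":[0,0,0.012],"twist":[0,0,0],"grip":0}
    - {"xyz":[0,0,0.012],"twist":[0,0,0],"grip":0}

```text
clock: 22.88
position: [0.5416, -0.2088, 0.0493]
ee_rot: [-1.802, -2.573, 0.001]
force: [-0.4, 0.3, 0.4]
width: 0.476
```

>>> jog_arm:
  moves:
    - {"xyz":[0,0,0],"twist":[0,0,0],"grip":-0.3}
    - {"xyz":[0,0,-0.3],"twist":[0,0,0],"grip":-0.3}
    - {"xyz":[0,0,-1.0],"twist":[0,0,0],"grip":-0.3}
    - {"xyz":[0,0,-1.8],"twist":[0,0,0],"grip":-0.3}
    - {"xyz":[0,0,-2.6],"twist":[0,0,0],"grip":-0.3}

```text
clock: 23.5
position: [0.5419, -0.2083, 0.2084]
ee_rot: [1.801, 2.573, 0.001]
force: [0.7, -0.4, 0.1]
width: 0.654
```

>>> jog_arm:
  moves:
    - {"xyz":[0,0,-0.6],"twist":[0,0,0],"grip":-1}
    - {"xyz":[0,0,-0.8],"twist":[0,0,0],"grip":-1}
    - {"xyz":[0,0,-0.8],"twist":[0,0,0],"grip":-1}
    - {"xyz":[0,0,-0.8],"twist":[0,0,0],"grip":-1}

```text
clock: 24.0
position: [0.541, -0.2086, 0.2522]
ee_rot: [-1.801, -2.572, 0.001]
force: [0.2, -0.2, -0.3]
width: 0.989
```

```bash
python3 - <<'E'
from h import *
goto((.5428,-.2082,.25),109.7)
o=arm.observe();im=arm.get_image("wrist");K,T=cam("wrist",o);cv2.imwrite("pics/f.png",im)
c0,yaw=np.array([.5435,-.2082]),np.radians(14.5);M=np.array([[np.cos(yaw),-np.sin(yaw)],[np.sin(yaw),np.cos(yaw)]])
C=c0+np.array([[.088,.058],[.088,-.058],[-.088,-.058],[-.088,.058]])@M.T
px=proj(np.c_[C,np.full(4,.063)],K,T);print(px.round(0).tolist())
for z in(.063,.066):print([np.round(x,4).tolist() for x in quad(im,px,z,K,T,off=5)])
w=proj([[*c0,.1017]],K,T)[0].astype(int)
a=cv2.resize(im[max(w[1]-45,0):w[1]+45,w[0]-65:w[0]+65],(390,270),interpolation=2)
sd=arm.get_image("side")[135:225,280:390];sc=arm.get_image("scene")[235:335,180:300]
b=cv2.resize(im[:280],(390,270))
cv2.imwrite("pics/fc.png",np.vstack([np.hstack([a,b]),np.hstack([cv2.resize(sd,(390,320),interpolation=2),cv2.resize(sc,(390,320),interpolation=2)])]))
E
```

```text
t 24.0 pos [ 0.541  -0.2086  0.2522] yaw 110.0 zax [-2.1e-03  6.0e-04 -1.0e+00] F [ 0.2 -0.2 -0.3] M [-0.08 -0.09 -0.  ] w 0.989
units xyz [-0.004  0.03   0.036] twist 0.03 q [ 0.73  0.4  -0.63  1.57  0.24  1.26  0.4 ]
[[369.0, 129.0], [352.0, 231.0], [200.0, 217.0], [203.0, 113.0]]
[[[0.6131, -0.1282], [0.6427, -0.2421], [0.4724, -0.2859], [0.443, -0.1722]], [0.5428, -0.2071], [117.7397, 175.8459, 117.4799, 175.6692], [-75.3927, -165.5838, 104.5215, 14.5008], [1.0, 1.0, 1.0, 0.9]]
[[[0.6123, -0.1282], [0.6417, -0.2413], [0.4728, -0.2847], [0.4436, -0.1719]], [0.5426, -0.2065], [116.7984, 174.44, 116.5407, 174.2648], [-75.3927, -165.5838, 104.5215, 14.5008], [1.0, 1.0, 1.0, 0.9]]
```

View pics/fc.png

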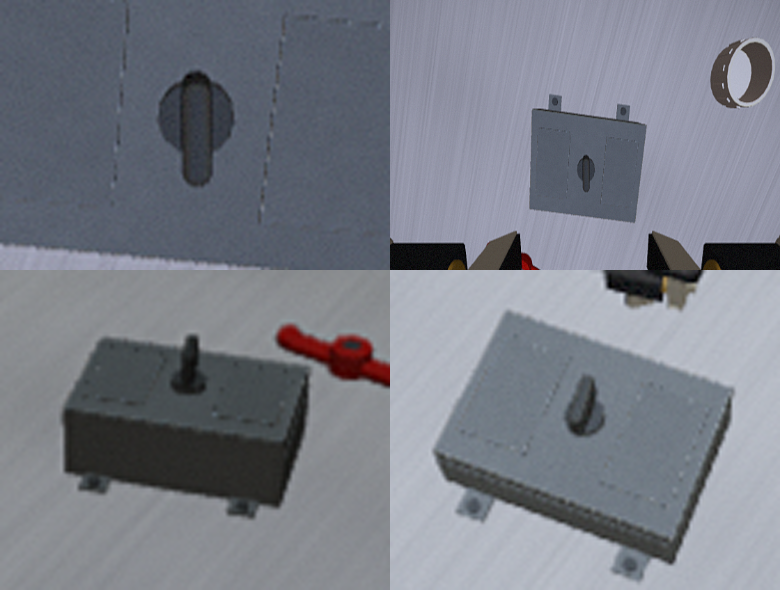

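The cover sits flush with its outline at 14.5° as the box, no gap shows in the side or scene view, and the wing stands upright across it. Handing in.

```bash
python3 -c "
from cell import arm
print(arm.sign_off(), arm.observe()['clock'])"
```

```text
the job is handed in; nothing more can be done
the job is handed in; nothing more can be done
```

The cover is back on the gauge box, seated all round and locked, and I handed the job in at about 24 s of the 72 s allowed.

**What I did:** I carried the cover by its wing and lowered it over the collar. With light pressure the stud dropped into the slot. I pushed it in about 10.5 mm at about 10 N and turned it clockwise about 94°. I raised it until it came up against the notch, then let go and backed off.

**Last checks:**
- **Lock:** On raising, the stud stopped about 7 mm in, where it should stand locked, and the force fell from 7.5 to −1.6 N.
- **Seating:** The cover's outline lies at 14.5°, the same as the box, and the side and scene views show no gap. Wrist force with the arm clear is about zero.
- **Other things:** The arm never touched them. The thread protector and red handle show in the last pictures; I took no final pictures of the tally counter or mirror.

**What failed or disagreed:**
- **First grasp:** It closed on air above the wing. The real fingertips are about 25 mm behind the TCP, not 11 mm ahead as `arm.tips_ahead` says. I measured this from pictures and used it for the second grasp.
- **Final outline:** It measured 117.6 mm across instead of 116 mm, and its centre came out about 1.3 mm from the earlier box centre. That is within the 2 mm calibration.
- **Side forces:** They reached about 7 N at the wrist, with up to 1.5 Nm of moment, during seating and at the final lift.

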